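# Post the used tweezers through the drop box's spring flap

### The arm

A 6-joint arm with a two-finger parallel gripper is mounted at the origin on a cart in front of the work surface, level with it; the furniture and walls round the work are solid. World frame = base frame: x ahead of the robot, y to its left, z up, the work surface at z = 0. Lengths are in m, angles in rad, forces in N, time in s.
With the tool pointing down it reaches from about 0.25 to 0.775 m from the base axis. Payload 4 kg.
Tool frame: the origin (TCP) lies midway between the tips of the shut fingers; the grasp point (between the pads) lies grip_point_offset behind it (grip_point_offset is the distance from the TCP to the grasp point, in m); z points along the fingers, y is the line along which they close (so a half turn about z gives the same grasp; the last joint's range is limited). The gripper opens to 94 mm and grips with 3 to 60 N. Pads are 16 mm wide; open, the fingers measure 119 mm over their backs; the gripper's body (75 mm by 177 mm) begins 78 mm behind the grasp point.
Start: joints at [-1.228, 0.087, 1.371, -0, 1.684, -0.103], TCP at [0.237, -0.496, 0.206] pointing down, gripper open.
Joint ranges: [-3.1, 3.1], [-0.76, 2.03], [0.27, 2.55], [-1.08, 4.22], [0.17, 2.65], [-2.57, 2.57]. Speed limits (rad/s): [2.79, 2.79, 3.14, 3.14, 3.14, 3.14].

### API

Orientations are given as [roll, pitch, yaw] about the fixed x, y, z axes, in that order (R = Rz(yaw) Ry(pitch) Rx(roll)).
In Python, from bench import * gives the robot as it stands. The module is installed in compiled form; this text tells all that it offers.
- The arm moves only by the tool apply_moves, never from a script. Its argument "commands" is a list of rows, each a list of 7 numbers: the turn, a rotation vector about the world's x, y, z in rad, then the shift along the world's x, y, z in m, then the opening in per cent of the stroke, from 0 (shut) to 100 (fully open). In form: [[ax, ay, az, x, y, z, jaw], ...]. A call has exactly 5 rows; each row is the pose to reach, as a shift and turn from the pose commanded when the call began; what a row does not reach only later rows make up. A row lasts 1/10 s, in which the tool goes at most 50 mm and 8.59 degrees, less where a joint would pass 70% of its speed; a pose out of reach is approached as far as the arm can. A call with a gripper value outside its range is refused whole. The fingers move at their own pace and stop on an object; the grip force is fixed at half the most. Time passes only in rows, so rows that repeat a pose let the fingers close, or fill a call up. It gives the time, the measured TCP pose, the force, the opening and the grip force at its end, in the units of the state.
- get_obs(): the state, without advancing time (a new reading comes with each control period).
- snapshot(name): name is "side" or "top" or "wrist"; returns a dict with "pixels" (420x560x3 uint8, red, green, blue), "vertical_fov" (degrees; the focal length in pixels is half the picture's height over the tangent of half this angle, whatever the lens; pixels are square), "cx", "cy" (the principal point, pixels), "rvec" (rotation vector, rad) and "tvec" (3), from world to camera coordinates, as OpenCV has them. Camera axes: x right, y down, z forward; pixel columns grow to the right and rows downward; lengths in m; the calibration is good to about 2 mm. A picture is of the moment at which its call begins. There is no depth.
- close_job(): hands the job in; it is judged then, once.
Trained networks look in the newest picture that a camera, given by its name, has taken for a name from the list of things; names that differ only in an ending like _2 or _b are one class to them, and where a whole thing is asked for, a point or a joint stands for the part that bears it (a point fixed in the world has none). Each returns a list of dicts, best first, with "score" (0 to 1); they miss things now and then, are a little off and sometimes report something else, mostly with a low value. They report only what shows in the picture. A call takes as long as a camera call.
- masks_of(camera, query): "mask" (420x560 bool, what is visible of it) and "extent" ([left, top, right, bottom] in pixels, round what is visible of it).
- place_of(camera, query): "pixel" ([column, row] in pixels: a listed point, or the origin of a listed thing).
The state is a dict: "time": time; "joint_positions": joint angles; "qvel": joint speeds; "joint_torque": joint torques, N m; "tool_pos": TCP position; "ee_rot": TCP orientation; "wrist_force": force on the tool from outside, world axes, zero at the start; "wrist_torque": the same for the moment, N m; "width": finger opening in m; "finger_force": force on a finger pad.
Only numpy, scipy, OpenCV 4.12 (cv2) and the standard library are available. Lean on these libraries where they do the work, as an engineer would, in place of code of your own. Each camera call takes 0.05 s, during which the arm holds its last target. There are 200 camera calls.

### The job

The used tweezers lie across the loading rest of the steel instrument drop box. With one finger press the box's spring flap down and keep it open; with the other finger push the tweezers along the rest over the edge, so that they fall into the box, then let the flap spring fully shut over them. Push them only, do not pinch, lift or carry the dirty tweezers, and leave the cup, the grip tube and the ink bottle beside the box where they are.

Things in the scene. Friction and masses are not known exactly. Their poses are not given: they have to be found in the camera images.
- drop_box: Fixed metal drop box, 210 (x) x 190 (y) x 125 mm (z, up to its deck), hollow, inner floor at z = 6 mm. Origin: centre of the underside; +x points from the loading end (nearer the robot) to the hinge end, z up. All x, y, z in these texts are mm in this frame. The top: rests x = -105 to -30, flap -28 to 73, fixed strip to 105. Side walls at |y| = 92 to 95 rise 13 mm over the deck.
- sill (a point): Middle of the line where the two flat rests end in a sharp drop to the inside: x = -30, y = 0, z = 125 (deck height). The rests, lined with thin dark rubber, lie at deck height on either side of the finger notch, |y| = 31 to 92, from x = -105 to the sill.
- notch (a point): Middle of the floor of the rubber-lined finger notch between the rests: x = -67, y = 0, z = 80 (45 mm below the deck). The notch is 62 mm wide (|y| < 31), open above, at the near end and, once the flap is open, toward the flap, so that a fingertip can run along x in it below the deck, under the tweezers that bridge it, and push them with its side.
- flap (a joint): The dark steel flap, rad: 0 shut (level with the deck), grows as its near edge swings down into the box, stop at 1.1. A spring shuts it (0.13 N m at 0, 0.24 at 1.1, less the weight of its 0.15 kg): about 1 N at the press pad starts it, 2 to 4 N hold it at 0.5 to 0.7 rad, 10 N close to the hinge. The tweezers' weight does not open it. At 0.5 rad or more the tweezers fall past its edge.
- flap_hinge (a point): Middle of the flap's hinge line, along y at the flap's far edge: x = 75, z = 123.5. From here the leaf, 3 mm thick and 178 mm wide, reaches 103 mm toward the loading end.
- flap_lip (a point): Middle of the top of the lip along the flap's free near edge (shut: x = -26.5, z = 138); moves with the flap. The lip stands up 13 to 15 mm over the deck and bars the sill while the flap is shut: pushing against it from the rests only holds the flap shut. Below it a tongue 56 mm wide hangs 43 mm down from the hinge's height and closes the end of the notch.
- press_pad (a point): Centre of the black ribbed rubber press pad (54 x 64 mm) on the flap's top face, 45 mm from the hinge line (shut: x = 30, y = 0, z = 125); moves with the flap. A fingertip put down to 35 mm below the deck there opens the flap by about 0.6 rad, and by more if it then moves toward the hinge.
- tweezers: Steel tweezers, 126 mm long (own y), 14 mm wide (own x), 9 mm high, 20 g, lying flat across both rests and over the notch. Origin: centre of the underside. At the start their centre is 17 to 29 mm from the sill on the loading side, up to 8 mm off the box's middle line, turned up to 0.12 rad from the box's y axis.
- cup_rinse: White rinse cup, 65 mm across, 70 mm high, standing left of the box; origin at the centre of the underside. Leave it.
- grip_black: Black knurled grip tube, 62 mm long, 21 mm thick, lying left of the box; origin at the centre of the underside. Leave it.
- ink_amber: Small dark ink bottle, 29 mm across, 86 mm high, standing right of the box; origin at the centre of the underside. Leave it.

How it is judged:
On the way, in this order (a step that is already met when the one before it is completed fails the run):
1. the flap is pressed open (0.2 rad or more) while the tweezers still lie on the rests (value of joint flap above 0.2 rad and x of tweezers in the frame of drop_box below -0.03 m and z of tweezers in the frame of drop_box above 0.12 m), for 0.2 s.
2. the tweezers have dropped into the box past the open flap (z of tweezers in the frame of drop_box below 0.08 m and value of joint flap above 0.2 rad), for 0.1 s.
At the end, for the whole second after the job is handed in: The tweezers lie at rest inside the drop box (their centre within its walls and more than 47 mm below the deck), the flap is shut to within 0.04 rad, and the cup, grip tube and ink bottle are within 20 mm of where they stood (value of joint flap below 0.04 rad and z of tweezers in the frame of drop_box between 0 and 0.078 m and x of tweezers in the frame of drop_box between -0.105 and 0.105 m and y of tweezers in the frame of drop_box between -0.095 and 0.095 m and linear speed of tweezers below 0.02 m/s and distance of each of cup_rinse, grip_black, ink_amber from where it was at the start of the episode below 0.02 m); the robot touches nothing.
It fails at once if the tweezers were lifted more than 25 mm off the rests (z of tweezers in the frame of drop_box above 0.15 m).
It fails at once if the tweezers were pinched or rammed (more than 10 N from the fingers) (contact force between the fingers and tweezers above 10 N).
It fails at once if the cup, grip tube or ink bottle was knocked aside (20 mm) (distance of any of cup_rinse, grip_black, ink_amber from where it was at the start of the episode above 0.02 m).
It also fails if it takes over 38 s, if anything falls off the work surface, if the arm or the gripper's body presses on something with over 40 N, if the wrist force passes 120 N, or if a joint passes its speed limit or range.

## Working session

There is one attempt and no reset: what is moved stays moved. The work goes in short steps, Python scripts to look and compute and a tool call to move; the robot and the scene stay as the last step left them, time stands still between calls to the robot, and variables do not carry over. Pictures are saved under pics/ and viewed, at most 10 in all, crops included, and the job is handed in when it is done.

Besides the shell and the picture viewer there is one more tool, called after "Call:" as name(argument=value, ...), one argument or row to a line, values as JSON. apply_moves: Moves the arm, as the interface text tells. Its arguments: {"type":"object","properties":{"commands":{"type":"array"}},"required":["commands"]}

```bash
mkdir -p pics
cat > h.py <<'E'
from bench import *
import numpy as np, cv2
def cam(s):
    h=s["pixels"].shape[0]; f=h/2/np.tan(np.radians(s["vertical_fov"])/2)
    K=np.array([[f,0,s["cx"]],[0,f,s["cy"]],[0,0,1.]]); R=cv2.Rodrigues(np.array(s["rvec"],float))[0]
    return K,R,np.array(s["tvec"],float).ravel()
def ray(s,p,z):
    K,R,t=cam(s); d=R.T@np.linalg.inv(K)@np.array([p[0],p[1],1.]); c=-R.T@t
    return c+d*(z-c[2])/d[2]
E
python3 - <<'E'
from h import *
o=get_obs(); print(o["time"],o["tool_pos"],o["ee_rot"],o["width"])
im=[]
for c in["top","side"]:
    s=snapshot(c); im.append(s["pixels"]); K,R,t=cam(s); print(c,"cam",-R.T@t, K[0,0])
    for q,z in[("sill",.125),("notch",.08),("flap_hinge",.1235),("flap_lip",.138),("press_pad",.125),("tweezers",.125),("drop_box",0),("cup_rinse",0),("grip_black",0),("ink_amber",0)]:
        for r in place_of(c,q)[:2]: print(c,q,round(r["score"],2),np.round(r["pixel"],1),np.round(ray(s,r["pixel"],z),4))
cv2.imwrite("pics/a.png",cv2.resize(np.hstack(im)[:,:,::-1],(800,300)))
cv2.imwrite("pics/top.png",im[0][:,:,::-1])
E
```

```text
0.0 [ 0.23696379 -0.49573653  0.20433442] [-3.13943940e+00 -1.99938671e-04  4.45819949e-01] 0.09410758741337569
top cam [ 0.44409496 -0.07622393  1.0368949 ] 434.25766802711405
top notch 0.67 [265.8 251.5] [ 0.4539 -0.0471  0.08  ]
top flap_hinge 0.76 [294.5 189.4] [ 0.5861 -0.1061  0.1235]
top flap_lip 0.97 [276.9 231.4] [ 0.4952 -0.0708  0.138 ]
top press_pad 0.69 [289.2 209.7] [ 0.5423 -0.0957  0.125 ]
top tweezers 0.48 [267.9 249.5] [ 0.4577 -0.0528  0.125 ]
top drop_box 0.77 [280.7 226.7] [ 0.5144 -0.0788  0.    ]
top drop_box 0.19 [285.6 207.9] [ 0.5599 -0.0896  0.    ]
top cup_rinse 0.69 [230.9 181.6] [0.6211 0.0441 0.    ]
top grip_black 0.53 [212.8 222. ] [ 0.5221  0.0841 -0.    ]
top ink_amber 0.68 [324.6 263.8] [ 0.429  -0.1844  0.    ]
side cam [0.29979059 0.72371424 0.61417069] 495.7176257736897
side sill 0.89 [291.6 192.2] [ 0.4896 -0.0643  0.125 ]
side notch 0.66 [310.6 215.4] [ 0.4506 -0.0619  0.08  ]
side flap_hinge 0.8 [248.2 173.8] [ 0.5932 -0.1144  0.1235]
side flap_lip 0.64 [290.3 183.3] [ 0.4949 -0.0747  0.138 ]
side press_pad 0.62 [271.5 186.7] [ 0.5324 -0.0743  0.125 ]
side tweezers 0.5 [309.1 195.1] [ 0.4551 -0.0625  0.125 ]
side drop_box 0.59 [282.7 237.9] [ 0.5117 -0.0821  0.    ]
side cup_rinse 0.57 [212.7 270.8] [0.6137 0.0542 0.    ]
side cup_rinse 0.4 [293.6 186.3] [ 0.5401 -0.294   0.    ]
side grip_black 0.73 [258.1 289.6] [0.5146 0.0819 0.    ]
side ink_amber 0.19 [309.8 213.6] [ 0.4765 -0.1862  0.    ]
```

View pics/a.png

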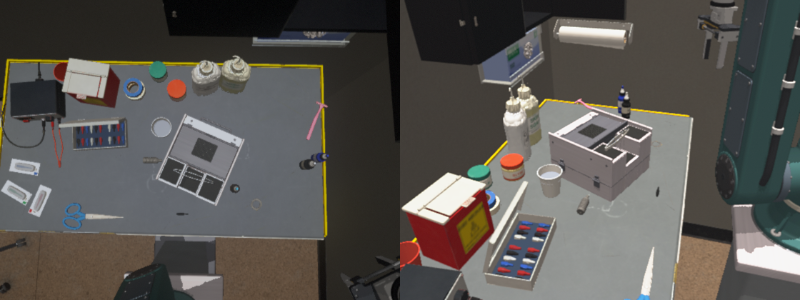

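View pics/top.png

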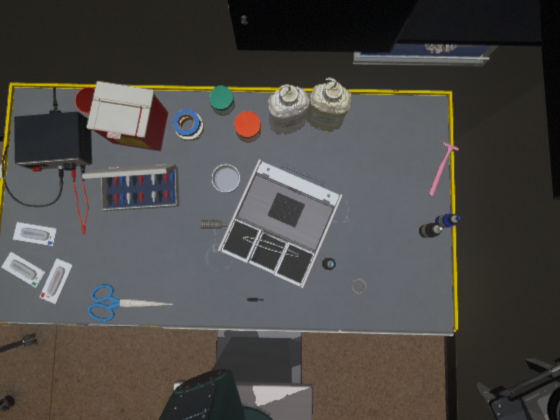

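The top view shows the box at about (280, 225) px, turned roughly -25°, with the tweezers across the notch at about (268, 248). I'll fit the box pose from both views and check it with an overlay.

Run:
```python
from h import *
from scipy.optimize import least_squares
P={"sill":(-30,0,125),"notch":(-67,0,80),"flap_hinge":(75,0,123.5),"flap_lip":(-26.5,0,138),"press_pad":(30,0,125),"drop_box":(0,0,0)}
obs=[];S={}
for c in["top","side"]:
    s=snapshot(c);S[c]=s
    m=masks_of(c,"tweezers")
    if m: 
        k=m[0]["mask"]; print(c,"tw",m[0]["score"],k.sum(),m[0]["extent"])
        ys,xs=np.nonzero(k); w=np.array([ray(s,(x,y),.130) for x,y in zip(xs,ys)])[:,:2]
        S[c+"tw"]=w
    for q in P:
        for r in place_of(c,q)[:1]: obs.append((c,q,r["pixel"]))
    m=masks_of(c,"drop_box"); S[c+"m"]=m[0]["mask"] if m else None
def W(p,b):
    a=p[2]; return np.array([[np.cos(a),-np.sin(a),0],[np.sin(a),np.cos(a),0],[0,0,1]])@(np.array(b)/1000.)+[p[0],p[1],0]
def pr(c,X):
    K,R,t=cam(S[c]); v=K@(R@X+t); return v[:2]/v[2]
f=lambda p:np.concatenate([pr(c,W(p,P[q]))-u for c,q,u in obs])
r=least_squares(f,[.51,-.08,-.45],loss="soft_l1"); p=r.x; print("pts",p,np.round(np.abs(f(p)).reshape(-1,2).max(1),1))
C=[(x,y,z) for x in(-105,105) for y in(-95,95) for z in(0,125)]+[(x,y,138) for x in(-105,105) for y in(-95,95)]
def iou(p):
    v=0
    for c in["top","side"]:
        if S[c+"m"] is None: continue
        h=cv2.convexHull(np.array([pr(c,W(p,b)) for b in C],np.float32)); im=np.zeros((420,560),np.uint8)
        cv2.fillConvexPoly(im,np.round(h*16).astype(int),1,shift=4); im=im>0
        v-=(im&S[c+"m"]).sum()/(im|S[c+"m"]).sum()
    return v
from scipy.optimize import minimize
q=minimize(iou,p,method="Nelder-Mead",options=dict(initial_simplex=[p,p+[.01,0,0],p+[0,.01,0],p+[0,0,.06]])); print("iou",q.x,q.fun,iou(p))
for c in["top","side"]:
    if c+"tw" in S:
        w=S[c+"tw"]; a=q.x[2]; Rb=np.array([[np.cos(a),np.sin(a)],[-np.sin(a),np.cos(a)]])
        b=(w-q.x[:2])@Rb.T*1000; rc=cv2.minAreaRect(b.astype(np.float32)); print(c,"tweezers in box",b.mean(0),b.min(0),b.max(0),rc)
ims=[]
for c,x0,y0 in[("top",210,150),("side",220,130)]:
    im=cv2.resize(S[c]["pixels"][y0:y0+140,x0:x0+140,::-1],None,fx=4,fy=4,interpolation=cv2.INTER_CUBIC)[:, :].copy()
    for n,L in[("rim",[(-105,-95,138),(105,-95,138),(105,95,138),(-105,95,138)]),("sill",[(-30,-92,125),(-30,92,125)]),("n",[(-105,31,125),(-30,31,125),(-30,-31,125),(-105,-31,125)])]:
        z=np.array([(pr(c,W(q.x,b))-[x0,y0]+.5)*4 for b in L]).astype(int); cv2.polylines(im,[z],n=="rim",(0,255,0),1)
    ims.append(im)
cv2.imwrite("pics/b.png",cv2.resize(np.hstack(ims),(800,400)))
```

```text
side tw 0.81 247 [287.1, 181.2, 318.5, 211.1]
pts [ 0.5150302  -0.07866518 -0.44346545] [ 2.1 51.9  0.4  3.6  1.6  0.9  1.   6.1  2.3  1.8  3.2  0.9]
iou [ 0.51490001 -0.07769996 -0.40136242] -1.862527821743163 -1.83237730863224
side tweezers in box [-57.39421407  10.94776047] [-68.68265179 -57.83153228] [-46.18045293  64.7991423 ] ((-56.24739074707031, 3.8517684936523438), (19.649227142333984, 123.79370880126953), 8.294553756713867)
```

View pics/b.png

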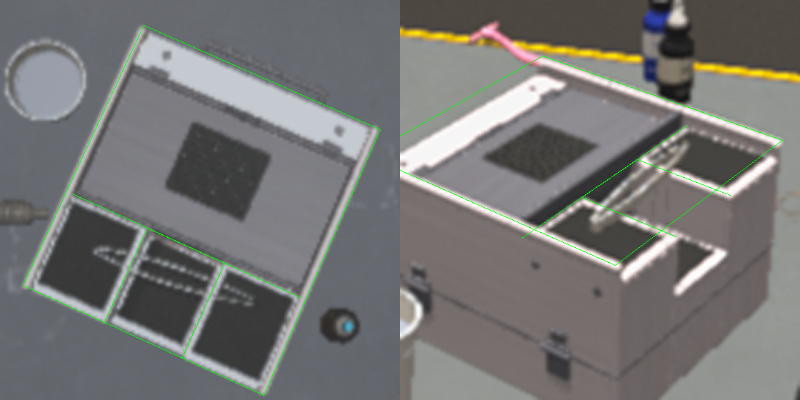

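The box fit is tight: (0.515, -0.078), yaw -0.401. The tweezers are at box x ≈ -57, and the overlay matches rim, sill and notch. Next I move above the working pose, with TCP at box x = -29.

Call:
apply_moves(
  commands=[
    [0,0,0.07,0.025,0.043,0,100],
    [0,0,0.14,0.05,0.086,0,100],
    [0,0,0.21,0.075,0.129,0,100],
    [0,0,0.28,0.1,0.172,0,100],
    [0,0,0.36,0.125,0.215,0,100],
  ],
)

```text
time: 2.5
tool_pos: [0.3628, -0.2796, 0.2057]
ee_rot: [3.141, -0.0, 0.808]
wrist_force: [-0.4, -0.5, 0.1]
width: 0.0941
finger_force: 0.0
```

Call:
apply_moves(
  commands=[
    [0,0,0.07,0.025,0.043,0,100],
    [0,0,0.14,0.05,0.086,0,100],
    [0,0,0.21,0.076,0.129,0,100],
    [0,0,0.28,0.1,0.172,0,100],
    [0,0,0.364,0.126,0.215,0,100],
  ],
)

```text
time: 3.0
tool_pos: [0.4887, -0.0645, 0.2059]
ee_rot: [3.14, 0.0, 1.173]
wrist_force: [0.2, -1.0, 0.3]
width: 0.0942
finger_force: 0.0
```

```bash
cat >> h.py <<'E'
B=np.array([.5149,-.0777]);A=-.4014
def st():
    o=get_obs(); d=np.array(o["tool_pos"][:2])-B; c,s=np.cos(A),np.sin(A)
    print("t",round(o["time"],2),"box xy",np.round([d[0]*c+d[1]*s,-d[0]*s+d[1]*c],4),"pos",np.round(o["tool_pos"],4),"rot",np.round(o["ee_rot"],3),"F",np.round(o["wrist_force"],1),"w",round(o["width"],4))
E
python3 - <<'E'
from h import *
st()
ims=[]
for c,x0,y0 in[("wrist",0,0),("side",200,90)]:
    s=snapshot(c)["pixels"][:,:,::-1]
    ims.append(cv2.resize(s if c=="wrist" else s[90:270,180:420],(400,300),interpolation=cv2.INTER_CUBIC))
cv2.imwrite("pics/c.png",np.hstack(ims))
E
```

```text
t 3.0 box xy [-0.0293  0.0019] pos [ 0.4887 -0.0645  0.2059] rot [3.14  0.    1.173] F [ 0.2 -1.   0.3] w 0.0942
```

View pics/c.png

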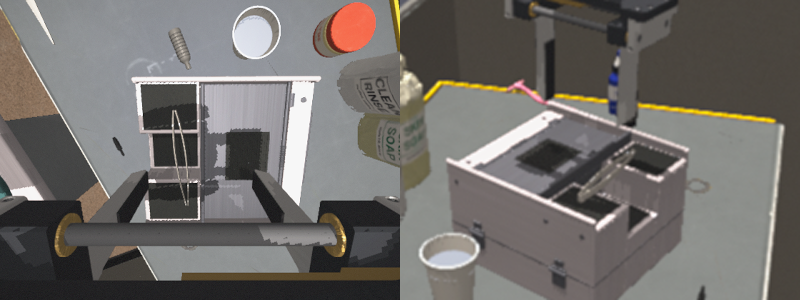

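The wrist view shows both fingers aligned along the box x axis, with the left finger toward the notch. I'll measure the tweezers' back edge from this view before going down.

Run:
```python
from h import *
s=snapshot("wrist")
m=masks_of("wrist","tweezers")
Rb=np.array([[np.cos(A),np.sin(A)],[-np.sin(A),np.cos(A)]])
for r in m[:1]:
    ys,xs=np.nonzero(r["mask"]); w=np.array([ray(s,(x,y),.132)[:2] for x,y in zip(xs,ys)]); b=(w-B)@Rb.T*1000
    print(r["score"],len(b),b.min(0),b.max(0),cv2.minAreaRect(b.astype(np.float32)))
    k=abs(b[:,1])<12; print("near y=0: x",b[k,0].min(),b[k,0].max())
for q,z in [("tweezers",.125),("press_pad",.125),("flap_lip",.138)]:
    for r in place_of("wrist",q)[:1]: print(q,r["score"],(Rb@(ray(s,r["pixel"],z)[:2]-B))*1000)
```

```text
0.9 551 [-62.21883668 -50.77757761] [-44.28798803  57.80133004] ((-53.38862228393555, 3.602783203125), (15.190192222595215, 108.92740631103516), 4.570780277252197)
near y=0: x -61.0007168449135 -45.10347760798392
tweezers 0.65 [-50.65118434 121.94685261]
press_pad 0.76 [29.69384564 -2.33000429]
flap_lip 0.65 [-28.46906092   2.01776935]
```

The back edge is at box x ≈ -61, which leaves 15 mm of clearance. Going down.

Call:
apply_moves(
  commands=[
    [0,0,0,0,0,-0.02,100],
    [0,0,0,0,0,-0.04,100],
    [0,0,0,0,0,-0.055,100],
    [0,0,0,0,0,-0.07,100],
    [0,0,0,0,0,-0.076,100],
  ],
)

```text
time: 3.85
tool_pos: [0.4866, -0.0679, 0.1279]
ee_rot: [-3.139, 0.001, 1.167]
wrist_force: [0.6, 0.2, -0.4]
width: 0.094
finger_force: 0.0
```

Call:
apply_moves(
  commands=[
    [0,0,0,0,0,-0.01,100],
    [0,0,0,0,0,-0.02,100],
    [0,0,0,0,0,-0.03,100],
    [0,0,0,0,0,-0.038,100],
    [0,0,0,0,0,-0.04,100],
  ],
)

```text
time: 4.35
tool_pos: [0.4875, -0.0662, 0.0885]
ee_rot: [-3.14, 0.0, 1.17]
wrist_force: [-0.7, -0.1, 2.0]
width: 0.0938
finger_force: 0.9
```

Run:
```python
from h import *
st()
ims=[]
for c in["wrist","side"]:
    s=snapshot(c)["pixels"][:,:,::-1]
    ims.append(cv2.resize(s if c=="wrist" else s[110:260,210:410],(400,300),interpolation=cv2.INTER_CUBIC))
cv2.imwrite("pics/d.png",np.hstack(ims))
```

```text
t 4.35 box xy [-0.0297 -0.0002] pos [ 0.4875 -0.0662  0.0885] rot [-3.14  0.    1.17] F [-0.7 -0.1  2. ] w 0.0938
```

View pics/d.png

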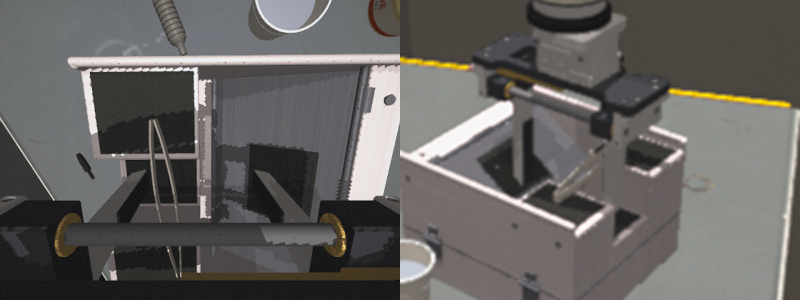

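The flap is held open at 2 N, and the tweezers still lie on the rests behind the sill. I'll move 12 mm toward the hinge, then push by slowly closing the jaw while shifting the TCP so the press finger stays put.

Call:
apply_moves(
  commands=[
    [0,0,0,0.002,-0.001,0,100],
    [0,0,0,0.004,-0.002,0,100],
    [0,0,0,0.006,-0.003,0,100],
    [0,0,0,0.008,-0.004,0,100],
    [0,0,0,0.01,-0.0045,0,100],
  ],
)

```text
time: 4.95
tool_pos: [0.4979, -0.071, 0.0894]
ee_rot: [-3.141, 0.0, 1.17]
wrist_force: [-2.5, 0.6, 0.1]
width: 0.0939
finger_force: 1.2
```

Call:
apply_moves(
  commands=[
    [0,0,0,0.001,-0.0004,0,98],
    [0,0,0,0.002,-0.0008,0,96],
    [0,0,0,0.003,-0.0012,0,94],
    [0,0,0,0.004,-0.0016,0,92],
    [0,0,0,0.005,-0.002,0,90],
  ],
)

```text
time: 5.45
tool_pos: [0.503, -0.073, 0.0895]
ee_rot: [-3.141, 0.0, 1.17]
wrist_force: [-1.8, 1.1, 0.4]
width: 0.0848
finger_force: 1.3
```

Call:
apply_moves(
  commands=[
    [0,0,0,0.001,-0.0004,0,88],
    [0,0,0,0.002,-0.0008,0,86],
    [0,0,0,0.003,-0.0012,0,84],
    [0,0,0,0.004,-0.0016,0,82],
    [0,0,0,0.005,-0.002,0,80],
  ],
)

```text
time: 5.95
tool_pos: [0.508, -0.075, 0.0895]
ee_rot: [-3.142, 0.0, 1.17]
wrist_force: [-3.4, 1.3, 1.2]
width: 0.0752
finger_force: 1.3
```

Run:
```python
from h import *
st()
ims=[]
for c in["wrist","side"]:
    s=snapshot(c)["pixels"][:,:,::-1]
    ims.append(cv2.resize(s if c=="wrist" else s[110:260,210:410],(400,300),interpolation=cv2.INTER_CUBIC))
cv2.imwrite("pics/e.png",np.hstack(ims))
```

```text
t 5.95 box xy [-0.0074 -0.0002] pos [ 0.508  -0.075   0.0895] rot [-3.142  0.     1.17 ] F [-3.4  1.3  1.2] w 0.0752
```

View pics/e.png

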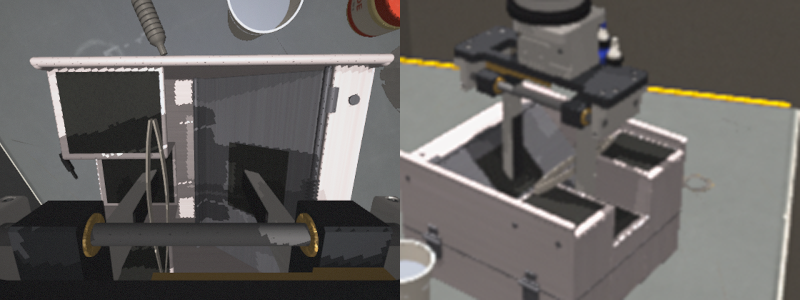

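The finger side is pushing the tweezers evenly, and they are now close to the sill. The flap is wide open. I'll keep pushing.

Call:
apply_moves(
  commands=[
    [0,0,0,0.001,-0.0004,0,78],
    [0,0,0,0.002,-0.0008,0,76],
    [0,0,0,0.003,-0.0012,0,74],
    [0,0,0,0.004,-0.0016,0,72],
    [0,0,0,0.005,-0.002,0,70],
  ],
)

```text
time: 6.55
tool_pos: [0.513, -0.077, 0.0895]
ee_rot: [-3.141, -0.0, 1.17]
wrist_force: [-2.6, 1.2, 0.3]
width: 0.0656
finger_force: 0.9
```

Call:
apply_moves(
  commands=[
    [0,0,0,0.001,-0.0004,0,68],
    [0,0,0,0.002,-0.0008,0,66],
    [0,0,0,0.003,-0.0012,0,64],
    [0,0,0,0.004,-0.0016,0,62],
    [0,0,0,0.005,-0.002,0,60],
  ],
)

```text
time: 7.05
tool_pos: [0.518, -0.079, 0.0895]
ee_rot: [-3.141, 0.0, 1.17]
wrist_force: [-2.1, 0.8, 0.9]
width: 0.0566
finger_force: 1.3
```

Run:
```python
from h import *
st()
ims=[]
for c in["wrist","side"]:
    s=snapshot(c)["pixels"][:,:,::-1]
    m=masks_of(c,"tweezers"); print(c,[(round(r["score"],2),r["mask"].sum(),r["extent"]) for r in m])
    ims.append(cv2.resize(s if c=="wrist" else s[110:260,210:410],(400,300),interpolation=cv2.INTER_CUBIC))
cv2.imwrite("pics/f.png",np.hstack(ims))
```

```text
t 7.05 box xy [0.0034 0.0001] pos [ 0.518  -0.079   0.0895] rot [-3.141  0.     1.17 ] F [-2.1  0.8  0.9] w 0.0566
wrist [(0.7, np.int64(1358), [213.3, 154.4, 262.7, 267.8])]
side []
```

View pics/f.png

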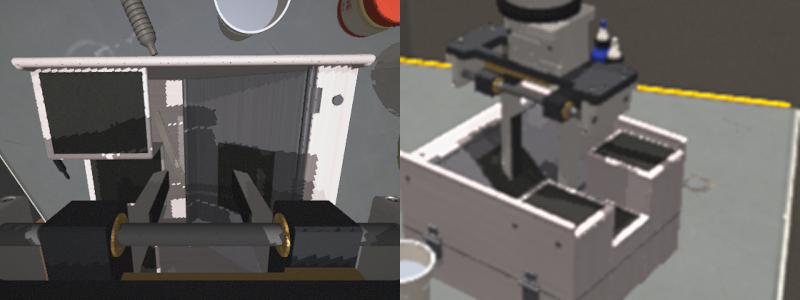

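The tweezers have left the rests and show in the opening between the sill and the flap, at about (215-262, 154-268) px. I'll draw the notch finger back with the flap still held and check how deep they lie.

Call:
apply_moves(
  commands=[
    [0,0,0,-0.002,0.0008,0,64],
    [0,0,0,-0.004,0.0016,0,68],
    [0,0,0,-0.006,0.0024,0,72],
    [0,0,0,-0.008,0.0032,0,76],
    [0,0,0,-0.009,0.0036,0,80],
  ],
)

```text
time: 7.75
tool_pos: [0.5092, -0.0753, 0.0899]
ee_rot: [3.14, -0.0, 1.17]
wrist_force: [-0.8, 0.8, 2.9]
width: 0.0747
finger_force: 1.2
```

Call:
apply_moves(
  commands=[
    [0,0,0,-0.002,0.0008,0,84],
    [0,0,0,-0.004,0.0016,0,88],
    [0,0,0,-0.006,0.0024,0,92],
    [0,0,0,-0.008,0.0032,0,96],
    [0,0,0,-0.009,0.0036,0,100],
  ],
)

```text
time: 8.25
tool_pos: [0.4996, -0.0715, 0.0893]
ee_rot: [-3.141, -0.0, 1.17]
wrist_force: [-0.3, 1.3, 2.2]
width: 0.0931
finger_force: 1.2
```

Run:
```python
from h import *
st()
s=snapshot("wrist")
Rb=np.array([[np.cos(A),np.sin(A)],[-np.sin(A),np.cos(A)]])
for r in masks_of("wrist","tweezers")[:1]:
    print(r["score"],r["mask"].sum(),r["extent"])
    ys,xs=np.nonzero(r["mask"])
    for z in(.01,.04,.07,.1):
        b=np.array([Rb@(ray(s,(x,y),z)[:2]-B) for x,y in zip(xs,ys)])*1000; print(z,b.min(0).round(),b.max(0).round(),cv2.minAreaRect(b.astype(np.float32)))
cv2.imwrite("pics/g.png",cv2.resize(s["pixels"][100:400,100:500,::-1],(800,600)))
```

```text
t 8.25 box xy [-0.0165 -0.0003] pos [ 0.4996 -0.0715  0.0893] rot [-3.141 -0.     1.17 ] F [-0.3  1.3  2.2] w 0.0931
0.91 873 [252.4, 173.3, 283.4, 276.5]
0.01 [-41. -57.] [-12.  37.] ((-27.597984313964844, -10.669288635253906), (10.829841613769531, 98.43405151367188), 17.301124572753906)
0.04 [-38. -42.] [-13.  41.] ((-26.247615814208984, -1.0301628112792969), (9.57530689239502, 87.03137969970703), 17.301143646240234)
0.07 [-35. -27.] [-13.  45.] ((-24.897239685058594, 8.608978271484375), (8.320773124694824, 75.62874603271484), 17.301111221313477)
0.1 [-32. -12.] [-14.  49.] ((-23.54686737060547, 18.24811553955078), (7.066237449645996, 64.22608947753906), 17.301111221313477)
```

View pics/g.png

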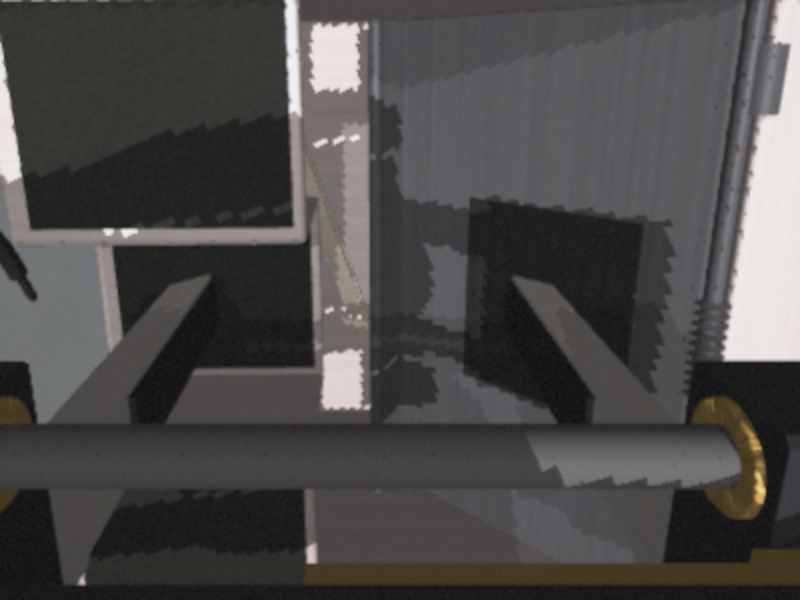

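The tweezers lie deep inside: at floor height the visible part alone measures 98 mm, partly hidden under the sill and the flap edge. Both fingers are clear, so I lift straight up and let the flap shut.

Call:
apply_moves(
  commands=[
    [0,0,0,0,0,0.01,100],
    [0,0,0,0,0,0.02,100],
    [0,0,0,0,0,0.03,100],
    [0,0,0,0,0,0.04,100],
    [0,0,0,0,0,0.05,100],
  ],
)

```text
time: 8.85
tool_pos: [0.5006, -0.0721, 0.1409]
ee_rot: [3.14, -0.0, 1.17]
wrist_force: [0.7, -0.3, -0.4]
width: 0.0939
finger_force: 0.0
```

Call:
apply_moves(
  commands=[
    [0,0,0,0,0,0.02,100],
    [0,0,0,0,0,0.04,100],
    [0,0,0,0,0,0.06,100],
    [0,0,0,0,0,0.07,100],
    [0,0,0,0,0,0.07,100],
  ],
)

```text
time: 9.35
tool_pos: [0.5011, -0.0721, 0.2117]
ee_rot: [3.137, -0.001, 1.17]
wrist_force: [0.7, -1.0, 0.4]
width: 0.0939
finger_force: 0.0
```

Call:
apply_moves(
  commands=[
    [0,0,0,0,0,0,100],
    [0,0,0,0,0,0,100],
    [0,0,0,0,0,0,100],
    [0,0,0,0,0,0,100],
    [0,0,0,0,0,0,100],
  ],
)

```text
time: 9.85
tool_pos: [0.4999, -0.0717, 0.209]
ee_rot: [-3.141, 0.0, 1.17]
wrist_force: [-0.0, -0.3, 0.2]
width: 0.0942
finger_force: 0.0
```

Run:
```python
from h import *
st()
ims=[]
for c in["wrist","side"]:
    s=snapshot(c)["pixels"][:,:,::-1]
    ims.append(cv2.resize(s if c=="wrist" else s[110:260,210:410],(400,300),interpolation=cv2.INTER_CUBIC))
cv2.imwrite("pics/i.png",np.hstack(ims))
```

```text
t 9.85 box xy [-0.0162 -0.0004] pos [ 0.4999 -0.0717  0.209 ] rot [-3.141  0.     1.17 ] F [-0.  -0.3  0.2] w 0.0942
```

View pics/i.png

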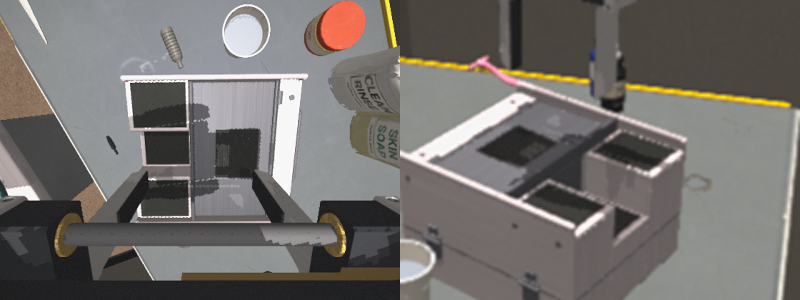

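The flap is level and shut, the rests are empty, and the cup and grip tube have not moved. Handing in.

```bash
python3 -c "
from bench import *
print(close_job())"
```

```text
the job is handed in; nothing more can be done
None
```

The job is handed in: I pushed the tweezers over the sill and they fell into the drop box. The flap is shut over them, and nothing beside the box was touched; the robot clock read about 10 s, and no verdict came back.

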